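# Close the parts box with its thin cover and stack the case on it

### The arm

A 7-joint arm with a two-finger parallel gripper is mounted at the origin on the work surface. World frame = base frame: x ahead of the robot, y to its left, z up, the work surface at z = 0. Lengths are in m, angles in degrees, forces in N, time in s.
With the tool pointing down it reaches from about 0.425 to 0.875 m from the base axis. Payload 4.7 kg.
Tool frame: the origin (TCP) lies on the centre line of the jaws, within the pads' length; the fingertips stand 25 mm ahead of it and the grasp point (between the pads) lies 6 mm ahead of it; z points along the fingers, y is the direction in which the jaws open and shut (so a half turn about z gives the same grasp; the last joint's range is limited). The gripper opens to 87 mm and grips with 3 to 60 N. Pads are 19 mm wide; open, the fingers measure 117 mm over their backs; the gripper's body (75 mm by 190 mm) begins 51 mm behind the grasp point.
Start: joints at [76.438, 18.392, -4.016, 83.108, 1.295, 78.541, -3.26], TCP at [0.161, -0.63, 0.248] pointing down, gripper open.
Joint ranges: [-163.93, 163.93], [-17.29, 119.83], [-79.2, 71.16], [3.27, 140.29], [-89.18, 269.18], [5.43, 117.66], [-154.24, 154.24]. Speed limits (degrees/s): [147.25, 147.25, 180, 180, 180, 180, 180].

### API

Orientations are given as [roll, pitch, yaw] about the fixed x, y, z axes, in that order (R = Rz(yaw) Ry(pitch) Rx(roll)).
In Python, from cell import env gives the robot as it stands.
- The arm moves only by the shell command python3 -m creep 'ROWS' [OPENING] [FORCE]. ROWS is JSON, a list of rows, each an object of numbers: "tx", "ty", "tz": the shift along the tool's x, y, z in m; "rx", "ry", "rz": the turn, a rotation vector about the tool's x, y, z in degrees. In form: [{"tx": .., "ty": .., "tz": .., "rx": .., "ry": .., "rz": ..}, ...]. A call has 1 to 20 rows; each row shifts and turns the commanded pose from where the row before left it, along the tool's axes as they then stand; what a row does not reach is not made up. A row lasts 1/8 s, in which the tool goes at most 62.5 mm and 10.7 degrees, less where a joint would pass 70% of its speed; a pose out of reach is approached as far as the arm can. A call is refused whole if a number of a shift passes 0.0625 or a number of a turn 10.7, either way. A call with a gripper value outside its range is refused whole. OPENING is the finger opening in m, from 0 to 0.087, set as the call begins (- or left out, the last holds). The fingers move at their own pace and stop on an object; FORCE is the grip in N (left out, the last holds). Time passes only in rows, so rows that do not move let the fingers close. It gives the time, the measured TCP pose, the force and the opening at its end, in the units of the state.
- env.get_obs(): the state, without advancing time (a new reading comes with each control period).
- env.read_camera(name): name is "scene" or "top" or "wrist"; returns a dict with "pixels" (400x640x3 uint8, red, green, blue), "intrinsics" (3x3 intrinsics, pixels), "D" ([k1, k2, p1, p2, k3] as OpenCV has them; the pictures are not rectified), "R" (3x3) and "t" (3): a world point X has camera coordinates R X + t. Camera axes: x right, y down, z forward; pixel columns grow to the right and rows downward; lengths in m; the calibration is good to about 2 mm. A picture is of the moment at which its call begins. There is no depth.
- env.sign_off(): hands the job in, once; it reports no verdict.
The state is a dict: "time_s": time; "qpos": joint angles; "joint_velocities": joint speeds; "effort": joint torques, N m; "tool_pos": TCP position; "tool_rot": TCP orientation; "force": force on the tool from outside, world axes, zero at the start; "wrist_torque": the same for the moment, N m; "grip_width": finger opening in m.
Only numpy, scipy, OpenCV 4.12 (cv2) and the standard library are available. Lean on these libraries where they do the work, as an engineer would, in place of code of your own. Each camera call takes 0.05 s, during which the arm holds its last target.

### The job

Pack up the robot kit: slide the thin metal cover over the riser towards the robot until its near end clearly hangs over the riser's front edge, so that it can be pinched there. Then lay it squarely on the open parts box so that the box is fully covered, and set the closed case squarely and centred on top of it, lengthways along the cover, latch either way round. Leave the parts box standing where it is, do not let the cover fall onto the desk, and do not disturb the mouse, the rover or the bottle.

Things in the scene. Friction and masses are not known exactly. Their poses are not given: they have to be found in the camera images.
- riser: Low wooden monitor riser fixed on the desk: 220 (x) by 240 (y) mm, 55 mm high, flat bare top, board 15 mm thick, open below at the front. Origin: centre of its footprint, at desk level. Its own -x side is the front, facing the robot; the front edge of the top is at x = -110 mm in its frame.
- cover: Thin aluminium plate, 144 (x) by 64 (y) by 3 mm, 55 to 90 g, loose, flat on the riser, too thin to be gripped reliably there. Its long x axis points away from the robot, within 0.2 rad of the riser's x. Origin: centre of its underside. Either way round fits the box. It slides easily on the riser: fingertips pressing with a few newtons drag it along. It tips off if over half of it overhangs.
- cover_front (a point): Point at the middle of the cover's near short end (72 mm from its centre along its -x), on the underside: the end that is to hang over the riser's front edge.
- partsbox: Open-topped grey plastic parts box with three compartments of small parts, loose, about 300 g, on the desk: 132 (x) by 52 (y) mm outside, 40 mm high, walls 4 mm; nothing stands above the rim. The cover is 6 mm larger all round and lies flat on the rim. Origin: centre of its underside; x along its length.
- case: Closed black hard case with a grey seam and a small steel latch on one long side, loose, 175 to 350 g, on the desk: 110 (x) by 50 (y) by 40 mm high. Origin: centre of its underside; x along its length. Its place and the parts box's place (left or right of the robot) may be swapped.
- mouse: Bystander: computer mouse, 100 by 58 mm, 33 mm high, loose on the desk. Origin: centre of its underside.
- rover: Bystander: small four-wheeled robot vehicle, 118 by 100 mm, 73 mm high, loose on the desk. Origin: centre of its underside.
- bottle: Bystander: clear bottle with a cap, 64 mm diameter, 190 mm high, standing loose on the desk. Origin: centre of its underside.
There are look-alikes about, which are no part of the job. What is meant by the cover is not red, and is the larger of those in its own colour.

How it is judged (in metres and radians):
On the way, in this order (a step that is already met when the one before it is completed fails the run):
1. the cover lies on the riser with the middle of its near end at least 20 mm beyond the front edge (x of cover_front in the frame of riser below -0.13 m and z of cover_front in the frame of riser between 0.048 and 0.06 m and angle between cover's own z axis and vertical below 0.06 rad and contact force between cover and riser above 0.05 N), for 0.2 s.
2. the cover lies flat and square on the parts box, released (x of cover in the frame of partsbox between -0.008 and 0.008 m and y of cover in the frame of partsbox between -0.008 and 0.008 m and z of cover in the frame of partsbox between 0.037 and 0.043 m and angle between the x axis of cover and the x axis of partsbox, either way round below 0.1 rad and angle between cover's own z axis and vertical below 0.05 rad and contact force between the fingers and cover below 0.1 N), for 0.2 s.
At the end, for the whole second after the job is handed in: The cover lies flat on the rim of the parts box, centred within 8 mm along and across and square within 0.1 rad; the case stands upright on the cover, centred within 10 mm along and across and square to it within 0.12 rad; the box stands on the desk; all at rest (x of cover in the frame of partsbox between -0.008 and 0.008 m and y of cover in the frame of partsbox between -0.008 and 0.008 m and z of cover in the frame of partsbox between 0.037 and 0.043 m and angle between the x axis of cover and the x axis of partsbox, either way round below 0.1 rad and angle between each of cover, case's own z axis and vertical below 0.05 rad and x of case in the frame of cover between -0.01 and 0.01 m and y of case in the frame of cover between -0.01 and 0.01 m and z of case in the frame of cover between 0 and 0.006 m and angle between the x axis of case and the x axis of cover, either way round below 0.12 rad and height (world z) of partsbox below 0.004 m and linear speed of each of cover, case below 0.01 m/s); the robot touches nothing.
It fails at once if the cover falls onto the desk (height (world z) of cover below 0.02 m).
It fails at once if the parts box is shifted more than 30 mm (distance of partsbox from where it was at the start of the episode above 0.03 m).
It fails at once if the mouse is moved more than 30 mm (distance of mouse from where it was at the start of the episode above 0.03 m).
It fails at once if the rover is moved more than 30 mm (distance of rover from where it was at the start of the episode above 0.03 m).
It fails at once if the bottle is moved more than 30 mm (distance of bottle from where it was at the start of the episode above 0.03 m).
It also fails if it takes over 72 s, if anything falls off the work surface, if the arm or the gripper's body presses on something with over 40 N, if the wrist force passes 120 N, or if a joint passes its speed limit or range.

## Working session

There is one attempt and no reset: what is moved stays moved. The work goes in short steps, Python scripts to look and compute and a shell command to move; the robot and the scene stay as the last step left them, time stands still between calls to the robot, and variables do not carry over. Pictures are saved under pics/ and viewed, and the job is handed in when it is done.

```bash
ls; mkdir -p pics
cat > h.py <<'E'
import numpy as np, cv2, json
from cell import env
def snap(n,f):
    c=env.read_camera(n); np.savez('pics/'+f+'.npz',**{k:np.array(v) for k,v in c.items()}); cv2.imwrite('pics/'+f+'.png',np.array(c['pixels'])[:,:,::-1]); return c
def load(f): 
    d=np.load('pics/'+f+'.npz'); return {k:d[k] for k in d.files}
def ray(c,uv,z):
    uv=np.array(uv,float).reshape(-1,1,2); n=cv2.undistortPoints(uv,np.array(c['intrinsics'],float),np.array(c['D'],float)).reshape(-1,2)
    R=np.array(c['R']);t=np.array(c['t']).ravel(); o=-R.T@t; d=np.c_[n,np.ones(len(n))]@R
    return o+d*((z-o[2])/d[:,2])[:,None]
def proj(c,X):
    rv=cv2.Rodrigues(np.array(c['R'],float))[0]; return cv2.projectPoints(np.array(X,float).reshape(-1,3),rv,np.array(c['t'],float),np.array(c['intrinsics'],float),np.array(c['D'],float))[0].reshape(-1,2)
E
python3 - <<'E'
from h import *
for n in('scene','top','wrist'): snap(n,n+'0')
o=env.get_obs(); print(o)
E
```

```text
pics
{'time_s': 0.15, 'qpos': array([76.43898634, 18.42948781, -4.01768345, 83.15981425,  1.2945196 ,
       78.54042422, -3.25948361]), 'joint_velocities': array([-0.07365787, -0.13492645, -0.09925154, -0.24357186, -0.01269423,
       -0.06042653,  0.0450103 ]), 'effort': array([-1.52729326e-04, -4.91797578e+01, -4.04563425e-01, -3.12875819e+01,
       -6.38877740e-02,  4.05457418e-02,  1.22334354e-04]), 'tool_pos': array([ 0.16119169, -0.62929631,  0.24670245]), 'tool_rot': array([-1.79915474e+02,  3.93739527e-03,  1.43728942e+01]), 'force': array([-0.82110639,  0.57400422, -0.46017196]), 'wrist_torque': array([ 0.03017671,  0.04859059, -0.02070296]), 'grip_width': 0.0869574734521991}
```

View pics/scene0.png

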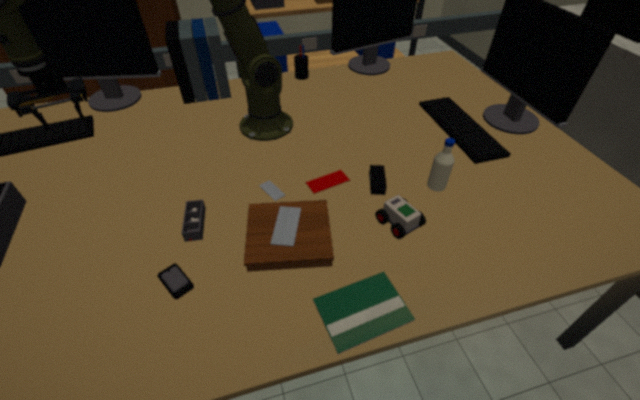

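View pics/top0.png

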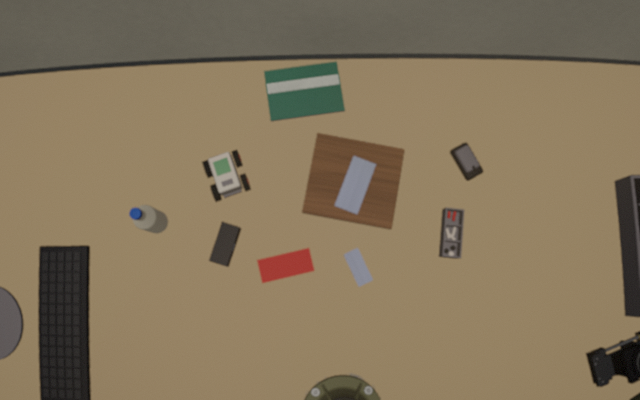

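View pics/wrist0.png

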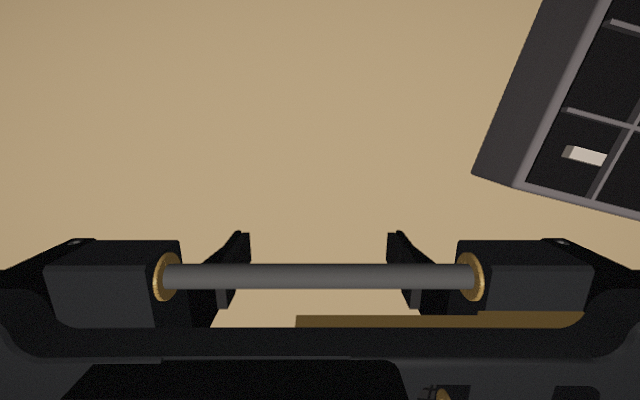

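Top view: the large silver plate on the riser is at (355,185). The look-alikes are a small silver plate at (358,267) and a red plate at (286,265). The larger silver one fits the description and I take it to be the cover. The case is at (225,244), the parts box at (452,233), the mouse at (466,161), the rover at (226,173) and the bottle at (145,215). Next I'll confirm with an enlarged crop and measure.

Run:
```python
from h import *
c=load('top0'); im=np.ascontiguousarray(c['pixels'][:,:,::-1])
hsv=cv2.cvtColor(im,cv2.COLOR_BGR2HSV)
cr=im[120:300,190:490]; cv2.imwrite('pics/crop0.png',cv2.resize(cr,None,fx=2.6,fy=2.6,interpolation=cv2.INTER_CUBIC))
print('cam',-c['R'].T@c['t'])
def rep(nm,mask,roi,z):
    m=np.zeros(mask.shape,np.uint8); x0,y0,x1,y1=roi; m[y0:y1,x0:x1]=mask[y0:y1,x0:x1]
    m=cv2.morphologyEx(m,cv2.MORPH_CLOSE,np.ones((5,5)))
    cs,_=cv2.findContours(m,cv2.RETR_EXTERNAL,cv2.CHAIN_APPROX_NONE); k=max(cs,key=cv2.contourArea)
    P=ray(c,k.reshape(-1,2),z)[:,:2]; r=cv2.minAreaRect((P*1000).astype(np.float32))
    print(nm,cv2.contourArea(k),'c',np.round(r[0],1),'size',np.round(r[1],1),'ang',round(r[2],1))
    print('   corners',np.round(cv2.boxPoints(r)).tolist())
S,V,H=hsv[...,1],hsv[...,2],hsv[...,0]
for p in [(355,185),(330,170),(225,244),(452,225),(466,161),(300,300),(452,255)]: print(p,hsv[p[1],p[0]])
silver=((S<75)&(V>100)).astype(np.uint8)*255
dark=((V<85)).astype(np.uint8)*255
rep('cover',silver,(320,140,390,225),.058)
rep('small',silver,(335,240,380,295),.003)
wood=((V<135)|(S<75)).astype(np.uint8)*255
rep('riser',wood,(295,125,412,236),.055)
rep('case',dark,(200,215,250,275),.04)
rep('mouse',dark,(440,135,495,185),.02)
boxm=((S<75)|(V<85)).astype(np.uint8)*255
rep('box',boxm,(430,200,475,265),.04)
```

```text
cam [0.36311522 0.07784255 1.40688825]
(355, 185) [118  21 148]
(330, 170) [ 14 130 110]
(225, 244) [12 40 64]
(452, 225) [ 9 30 84]
(466, 161) [  8  29 105]
(300, 300) [ 17  84 151]
(452, 255) [ 12  30 143]
cover 1381.0 c [613.5 -50.1] size [ 69.9 149.4] ang 67.4
   corners [[531.0, -54.0], [669.0, -111.0], [696.0, -47.0], [558.0, 11.0]]
small 648.0 c [398.5 -54.7] size [102.3  50. ] ang 23.4
   corners [[342.0, -52.0], [361.0, -98.0], [455.0, -57.0], [436.0, -11.0]]
riser 7315.5 c [625.3 -47.2] size [241.5 223.7] ang 77.9
   corners [[491.0, -142.0], [709.0, -189.0], [760.0, 47.0], [541.0, 94.0]]
case 723.0 c [466.2 296.8] size [ 51.6 105. ] ang 70.9
   corners [[408.0, 290.0], [507.0, 255.0], [524.0, 304.0], [425.0, 338.0]]
mouse 262.0 c [ 679.6 -367.2] size [96.  55.2] ang 27.4
   corners [[624.0, -365.0], [650.0, -414.0], [735.0, -370.0], [710.0, -321.0]]
box 1020.0 c [ 481.  -307.9] size [ 60.5 135.1] ang 82.6
   corners [[410.0, -329.0], [544.0, -347.0], [552.0, -287.0], [418.0, -269.0]]
```

View pics/crop0.png

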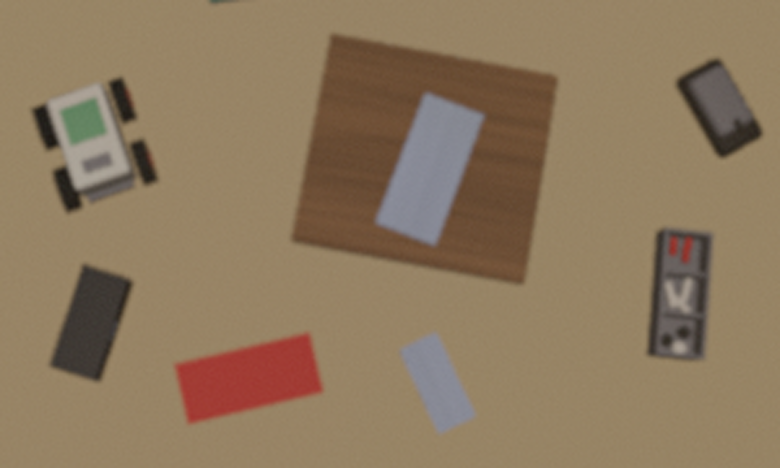

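The crop confirms the large silver plate on the riser at (355,185) as the cover. It measures 149x70 including blur, against 102x50 for the small one on the desk. Next I'll move above the cover.

```bash
cat >> h.py <<'E'
def togo(x,y,z,yaw):
    o=env.get_obs(); p=o['tool_pos']; a=np.radians(o['tool_rot'][2]); d=np.array([x,y,z])-p
    print('time %.2f pos %s rot %s F %s w %.4f'%(o['time_s'],np.round(p,4),np.round(o['tool_rot'],2),np.round(o['force'],2),o['grip_width']))
    dy=(yaw-o['tool_rot'][2]+180)%360-180
    print('TOGO tx %.4f ty %.4f tz %.4f rz %.2f'%(d[0]*np.cos(a)+d[1]*np.sin(a), d[0]*np.sin(a)-d[1]*np.cos(a), -d[2], -dy))
E
python3 -c "
from h import *
togo(.6135,-.050,.20,-22.6)"
```

```text
time 0.15 pos [ 0.1612 -0.6293  0.2467] rot [-179.92    0.     14.37] F [-0.82  0.57 -0.46] w 0.0870
TOGO tx 0.5820 ty -0.4489 tz 0.0467 rz 36.97
```

```bash
python3 -m creep '[{"tx":0.036,"ty":-0.028},{"tx":0.036,"ty":-0.028},{"tx":0.036,"ty":-0.028},{"tx":0.036,"ty":-0.028},{"tx":0.036,"ty":-0.028},{"tx":0.036,"ty":-0.028},{"tx":0.036,"ty":-0.028},{"tx":0.036,"ty":-0.028},{"tx":0.036,"ty":-0.028},{"tx":0.036,"ty":-0.028},{"tx":0.036,"ty":-0.028},{"tx":0.036,"ty":-0.028},{"tx":0.036,"ty":-0.028},{"tx":0.036,"ty":-0.028},{"tx":0.036,"ty":-0.028},{"tx":0.036,"ty":-0.028},{"rz":9.2},{"rz":9.2},{"rz":9.2},{"rz":9.4}]' 0; python3 -c "
from h import *
togo(.6135,-.050,.20,-22.6)
snap('wrist','w1')"
```

```text
time 0.15 pos [ 0.1612 -0.6293  0.2467] rot [-179.92    0.     14.37] F [-0.82  0.57 -0.46] w 0.0870
TOGO tx 0.5820 ty -0.4489 tz 0.0467 rz 36.97$[0]: bad value
```

View pics/w1.png

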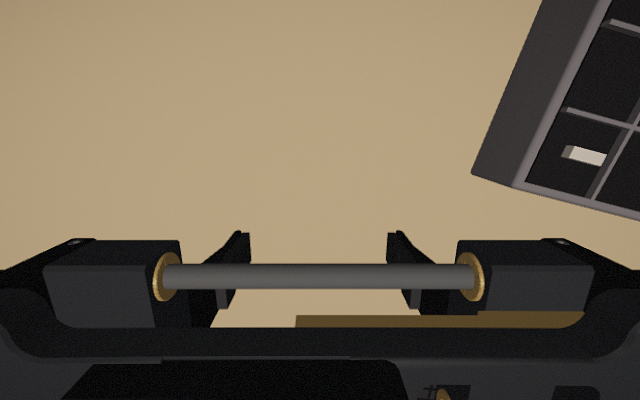

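The call was refused, probably because each row needs all six keys. I'll try again with full rows.

```bash
python3 -m creep '[{"tx":0.036,"ty":-0.028,"tz":0,"rx":0,"ry":0,"rz":0},{"tx":0.036,"ty":-0.028,"tz":0,"rx":0,"ry":0,"rz":0}]' 0; python3 -c "
from h import *
togo(.6135,-.050,.20,-22.6)"
```

```text
time_s: 0.45
tool_pos: [0.2174, -0.5567, 0.247]
tool_rot: [-180.0, -0.0, 14.3]
force: [0.8, -0.5, -0.4]
grip_width: 0.0744
time 0.45 pos [ 0.2174 -0.5567  0.247 ] rot [-1.7996e+02 -1.0000e-02  1.4290e+01] F [ 0.77 -0.51 -0.36] w 0.0744
TOGO tx 0.5089 ty -0.3933 tz 0.0470 rz 36.89
```

```bash
python3 -m creep '[{"tx":0.036,"ty":-0.028,"tz":0,"rx":0,"ry":0,"rz":0},{"tx":0.036,"ty":-0.028,"tz":0,"rx":0,"ry":0,"rz":0},{"tx":0.036,"ty":-0.028,"tz":0,"rx":0,"ry":0,"rz":0},{"tx":0.036,"ty":-0.028,"tz":0,"rx":0,"ry":0,"rz":0},{"tx":0.036,"ty":-0.028,"tz":0,"rx":0,"ry":0,"rz":0},{"tx":0.036,"ty":-0.028,"tz":0,"rx":0,"ry":0,"rz":0},{"tx":0.036,"ty":-0.028,"tz":0,"rx":0,"ry":0,"rz":0},{"tx":0.036,"ty":-0.028,"tz":0,"rx":0,"ry":0,"rz":0},{"tx":0.036,"ty":-0.028,"tz":0,"rx":0,"ry":0,"rz":0},{"tx":0.036,"ty":-0.028,"tz":0,"rx":0,"ry":0,"rz":0},{"tx":0.036,"ty":-0.028,"tz":0,"rx":0,"ry":0,"rz":0},{"tx":0.036,"ty":-0.028,"tz":0,"rx":0,"ry":0,"rz":0},{"tx":0.036,"ty":-0.028,"tz":0,"rx":0,"ry":0,"rz":0},{"tx":0.036,"ty":-0.028,"tz":0,"rx":0,"ry":0,"rz":0},{"tx":0,"ty":0,"tz":0,"rx":0,"ry":0,"rz":9.2},{"tx":0,"ty":0,"tz":0,"rx":0,"ry":0,"rz":9.2},{"tx":0,"ty":0,"tz":0,"rx":0,"ry":0,"rz":9.2},{"tx":0,"ty":0,"tz":0,"rx":0,"ry":0,"rz":9.3},{"tx":0,"ty":0,"tz":0,"rx":0,"ry":0,"rz":0}]'; python3 -c "
from h import *
togo(.6135,-.050,.20,-22.6)
snap('wrist','w2')"
```

```text
time_s: 2.82
tool_pos: [0.6079, -0.0528, 0.2473]
tool_rot: [180.0, 0.0, -22.4]
force: [-0.0, 0.7, 0.6]
grip_width: 0.0004
time 2.83 pos [ 0.6079 -0.0528  0.2473] rot [ 1.7998e+02  2.0000e-02 -2.2440e+01] F [-0.04  0.74  0.56] w 0.0004
TOGO tx 0.0041 ty -0.0047 tz 0.0473 rz 0.16
```

View pics/w2.png

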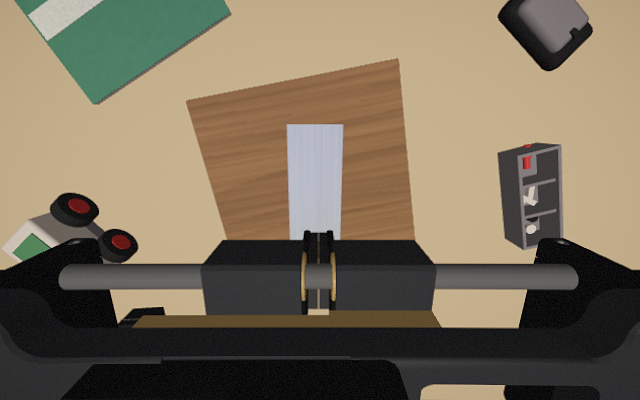

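The wrist view shows the plate upright at u≈315, centred under the closed fingers. I'll descend close to it, then creep until contact.

```bash
python3 -m creep '[{"tx":0.002,"ty":-0.0025,"tz":0.04,"rx":0,"ry":0,"rz":0},{"tx":0.002,"ty":-0.0025,"tz":0.04,"rx":0,"ry":0,"rz":0},{"tx":0,"ty":0,"tz":0.04,"rx":0,"ry":0,"rz":0},{"tx":0,"ty":0,"tz":0.03,"rx":0,"ry":0,"rz":0},{"tx":0,"ty":0,"tz":0.008,"rx":0,"ry":0,"rz":0},{"tx":0,"ty":0,"tz":0,"rx":0,"ry":0,"rz":0},{"tx":0,"ty":0,"tz":0,"rx":0,"ry":0,"rz":0}]' 0 20; python3 -m creep '[{"tx":0,"ty":0,"tz":0.003,"rx":0,"ry":0,"rz":0},{"tx":0,"ty":0,"tz":0,"rx":0,"ry":0,"rz":0}]'
```

```text
time_s: 3.75
tool_pos: [0.6149, -0.0497, 0.0912]
tool_rot: [-180.0, -0.2, -22.5]
force: [-0.2, -0.4, 0.5]
grip_width: 0.0003
time_s: 4.0
tool_pos: [0.6138, -0.0497, 0.0869]
tool_rot: [180.0, -0.0, -22.5]
force: [-0.2, -0.5, -0.1]
grip_width: 0.0005
```

```bash
python3 -m creep '[{"tx":0,"ty":0,"tz":0.002,"rx":0,"ry":0,"rz":0},{"tx":0,"ty":0,"tz":0,"rx":0,"ry":0,"rz":0}]';python3 -m creep '[{"tx":0,"ty":0,"tz":0.0015,"rx":0,"ry":0,"rz":0},{"tx":0,"ty":0,"tz":0,"rx":0,"ry":0,"rz":0}]'
```

```text
time_s: 4.25
tool_pos: [0.6135, -0.0497, 0.0844]
tool_rot: [180.0, 0.0, -22.5]
force: [-0.2, -0.4, -0.3]
grip_width: 0.0003
time_s: 4.5
tool_pos: [0.6139, -0.0497, 0.0835]
tool_rot: [180.0, -0.0, -22.5]
force: [-1.2, 0.7, 2.8]
grip_width: -0.0001
```

```bash
python3 -m creep '[{"tx":0,"ty":0,"tz":0.0007,"rx":0,"ry":0,"rz":0},{"tx":-0.003,"ty":0,"tz":0,"rx":0,"ry":0,"rz":0},{"tx":-0.006,"ty":0,"tz":0,"rx":0,"ry":0,"rz":0},{"tx":-0.006,"ty":0,"tz":0,"rx":0,"ry":0,"rz":0}]'; python3 -m creep '[{"tx":-0.006,"ty":0,"tz":0,"rx":0,"ry":0,"rz":0},{"tx":-0.006,"ty":0,"tz":0,"rx":0,"ry":0,"rz":0},{"tx":-0.006,"ty":0,"tz":0,"rx":0,"ry":0,"rz":0},{"tx":-0.006,"ty":0,"tz":0,"rx":0,"ry":0,"rz":0},{"tx":-0.003,"ty":0,"tz":0,"rx":0,"ry":0,"rz":0},{"tx":0,"ty":0,"tz":0,"rx":0,"ry":0,"rz":0}]'; python3 -c "
from h import *
snap('top','t3');snap('wrist','w3')"
```

```text
time_s: 5.0
tool_pos: [0.601, -0.044, 0.0835]
tool_rot: [-180.0, -0.2, -22.5]
force: [1.1, -1.4, 6.6]
grip_width: 0.0006
time_s: 5.75
tool_pos: [0.5757, -0.0334, 0.0835]
tool_rot: [-180.0, -0.1, -22.5]
force: [0.7, 0.3, 7.1]
grip_width: 0.0007
```

View pics/t3.png

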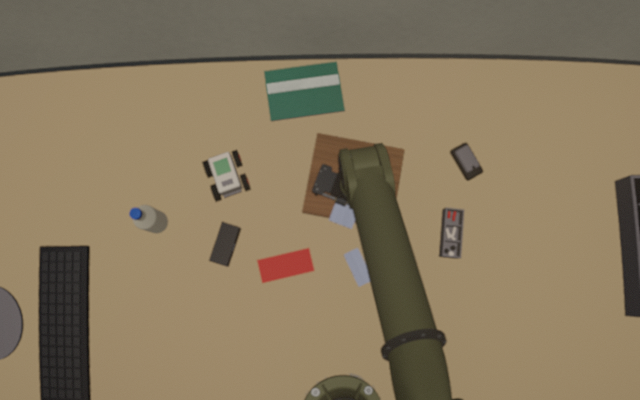

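View pics/w3.png

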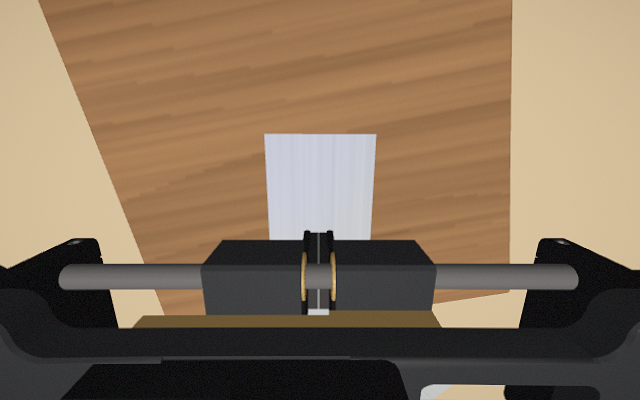

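The plate follows the fingers: its far edge is at v=134 and still square. Its near end already hangs past the front edge in the top view, at about (343,222). I'll keep dragging.

```bash
python3 -m creep '[{"tx":-0.005,"ty":0,"tz":0,"rx":0,"ry":0,"rz":0},{"tx":-0.006,"ty":0,"tz":0,"rx":0,"ry":0,"rz":0},{"tx":-0.006,"ty":0,"tz":0,"rx":0,"ry":0,"rz":0},{"tx":-0.006,"ty":0,"tz":0,"rx":0,"ry":0,"rz":0},{"tx":-0.006,"ty":0,"tz":0,"rx":0,"ry":0,"rz":0},{"tx":-0.004,"ty":0,"tz":0,"rx":0,"ry":0,"rz":0},{"tx":0,"ty":0,"tz":0,"rx":0,"ry":0,"rz":0},{"tx":0,"ty":0,"tz":0,"rx":0,"ry":0,"rz":0}]'
python3 - <<'E'
from h import *
c=snap('wrist','w4'); 
for f in('w3','w4'):
    c=load(f); im=np.ascontiguousarray(c['pixels'][:,:,::-1]);hsv=cv2.cvtColor(im,cv2.COLOR_BGR2HSV)
    m=((hsv[...,1]<40)&(hsv[...,2]>130)).astype(np.uint8)*255; m[240:]=0; m[:,:200]=0;m[:,450:]=0
    cs,_=cv2.findContours(m,cv2.RETR_EXTERNAL,cv2.CHAIN_APPROX_NONE);k=max(cs,key=cv2.contourArea)
    q=cv2.approxPolyDP(k,4,True).reshape(-1,2); print(q.tolist(), np.round(ray(c,q,.058)*1000).tolist())
E
```

```text
time_s: 6.85
tool_pos: [0.5452, -0.0208, 0.0835]
tool_rot: [-180.0, -0.1, -22.5]
force: [-0.1, 0.3, 7.5]
grip_width: 0.0004
[[264, 134], [269, 238], [302, 239], [306, 229], [330, 229], [334, 239], [369, 239], [375, 134]] [[651.0, -31.0, 58.0], [591.0, -6.0, 58.0], [583.0, -25.0, 58.0], [588.0, -30.0, 58.0], [582.0, -44.0, 58.0], [575.0, -44.0, 58.0], [566.0, -65.0, 58.0], [627.0, -90.0, 58.0]]
[[264, 134], [270, 239], [302, 239], [306, 229], [330, 229], [334, 239], [369, 239], [375, 134]] [[621.0, -18.0, 58.0], [560.0, 7.0, 58.0], [552.0, -12.0, 58.0], [557.0, -17.0, 58.0], [552.0, -32.0, 58.0], [544.0, -31.0, 58.0], [536.0, -52.0, 58.0], [596.0, -77.0, 58.0]]
```

Rear end at (0.608,-0.048), so the cover centre is about (0.542,-0.020). That puts the front roughly 48 mm beyond the edge and the centre 23 mm inside it. I'll lift off and look.

```bash
python3 -m creep '[{"tx":0,"ty":0,"tz":-0.003,"rx":0,"ry":0,"rz":0},{"tx":0,"ty":0,"tz":-0.01,"rx":0,"ry":0,"rz":0},{"tx":0,"ty":0,"tz":-0.03,"rx":0,"ry":0,"rz":0},{"tx":-0.03,"ty":0,"tz":-0.04,"rx":0,"ry":0,"rz":0},{"tx":-0.05,"ty":0,"tz":-0.02,"rx":0,"ry":0,"rz":0},{"tx":-0.04,"ty":0,"tz":0,"rx":0,"ry":0,"rz":0},{"tx":0,"ty":0,"tz":0,"rx":0,"ry":0,"rz":0},{"tx":0,"ty":0,"tz":0,"rx":0,"ry":0,"rz":0}]' 0.087 20
python3 - <<'E'
from h import *
snap('wrist','w5');snap('scene','s5')
togo(.4977,-.0016,.0625,-22.5)
E
```

```text
time_s: 7.9
tool_pos: [0.434, 0.0247, 0.1857]
tool_rot: [180.0, -0.1, -22.5]
force: [0.2, 0.2, 0.2]
grip_width: 0.0725
time 8.00 pos [0.4343 0.0247 0.1853] rot [-1.7997e+02  1.0000e-02 -2.2570e+01] F [-0.02 -0.82  0.35] w 0.0800
TOGO tx 0.0687 ty -0.0001 tz 0.1228 rz -0.07
```

View pics/w5.png

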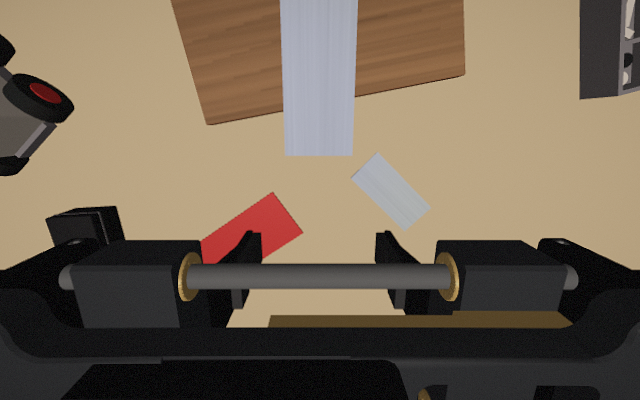

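View pics/s5.png

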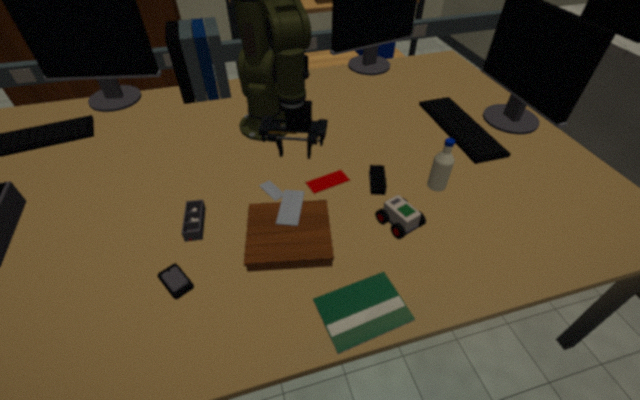

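The wrist view shows the cover overhanging the riser front with its near end at (286..352,156), still flat. Checking the numbers.

Run:
```python
from h import *
c=load('w5'); print(np.round(ray(c,[(285.5,156),(352.5,156)],.0565)*1000,1).tolist(), np.round(ray(c,[(208,125),(465,76)],.055)*1000,1).tolist())
```

```text
[[486.6, 36.8, 56.5], [462.0, -22.8, 56.5]] [[540.5, 92.1, 55.0], [489.7, -140.4, 55.0]]
```

Overhang is about 46 mm and width 64.5 mm, both as they should be. I'll straddle the cover 23 mm from its end and grip.

```bash
python3 -m creep '[{"tx":0.033,"ty":0,"tz":0.03,"rx":0,"ry":0,"rz":0},{"tx":0.033,"ty":0,"tz":0.03,"rx":0,"ry":0,"rz":0},{"tx":0,"ty":0,"tz":0.02,"rx":0,"ry":0,"rz":0},{"tx":0,"ty":0,"tz":0.02,"rx":0,"ry":0,"rz":0},{"tx":0,"ty":0,"tz":0.015,"rx":0,"ry":0,"rz":0},{"tx":0,"ty":0,"tz":0.008,"rx":0,"ry":0,"rz":0},{"tx":0,"ty":0,"tz":0,"rx":0,"ry":0,"rz":0},{"tx":0,"ty":0,"tz":0,"rx":0,"ry":0,"rz":0}]' 0.087 20; python3 -c "
from h import *
togo(.4956,-.0018,.0625,-22.5)
snap('wrist','w6')"
```

```text
time_s: 9.0
tool_pos: [0.4952, -0.0002, 0.063]
tool_rot: [-180.0, -0.1, -22.5]
force: [0.0, -0.0, -0.1]
grip_width: 0.0866
time 9.00 pos [ 4.952e-01 -2.000e-04  6.300e-02] rot [-1.7999e+02 -8.0000e-02 -2.2530e+01] F [ 0.05 -0.01 -0.07] w 0.0866
TOGO tx 0.0010 ty 0.0013 tz 0.0005 rz -0.03
```

View pics/w6.png

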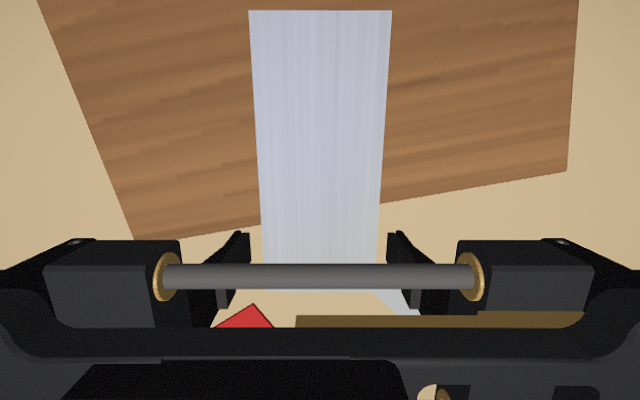

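The fingers straddle the plate at (240..400,240) with clear gaps on both sides. I'll close and lift slightly.

```bash
python3 -m creep '[{"tx":0,"ty":0.001,"tz":0,"rx":0,"ry":0,"rz":0},{"tx":0,"ty":0,"tz":0,"rx":0,"ry":0,"rz":0},{"tx":0,"ty":0,"tz":0,"rx":0,"ry":0,"rz":0},{"tx":0,"ty":0,"tz":0,"rx":0,"ry":0,"rz":0},{"tx":0,"ty":0,"tz":0,"rx":0,"ry":0,"rz":0}]' 0.05 45; python3 -m creep '[{"tx":0,"ty":0,"tz":-0.005,"rx":0,"ry":0,"rz":0},{"tx":0,"ty":0,"tz":-0.01,"rx":0,"ry":0,"rz":0},{"tx":0,"ty":0,"tz":-0.02,"rx":0,"ry":0,"rz":0},{"tx":0,"ty":0,"tz":-0.03,"rx":0,"ry":0,"rz":0},{"tx":0,"ty":0,"tz":-0.03,"rx":0,"ry":0,"rz":0},{"tx":0,"ty":0,"tz":0,"rx":0,"ry":0,"rz":0},{"tx":0,"ty":0,"tz":0,"rx":0,"ry":0,"rz":0}]';python3 -c "
from h import *
snap('wrist','w7');snap('scene','s7')"
```

```text
time_s: 9.68
tool_pos: [0.4942, -0.0012, 0.0624]
tool_rot: [180.0, -0.0, -22.5]
force: [-0.2, -1.0, 0.8]
grip_width: 0.062
time_s: 10.55
tool_pos: [0.4937, -0.0012, 0.157]
tool_rot: [180.0, 0.0, -22.5]
force: [0.3, -0.4, -1.1]
grip_width: 0.0624
```

View pics/w7.png

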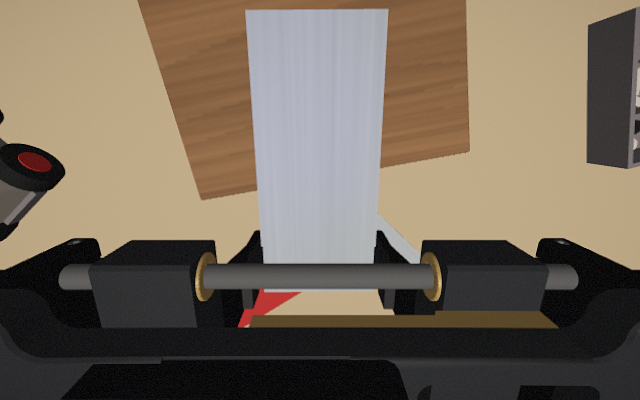

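View pics/s7.png

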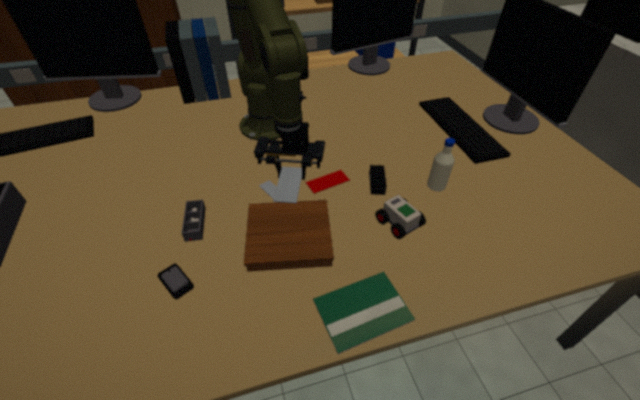

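The plate is held level; the wrist picture is unchanged against the riser. Next I'll measure the box rim accurately in w2 and top0.

Run:
```python
from h import *
a=load('w2')['pixels'][130:260,485:580,::-1]; b=load('top0')['pixels'][200:265,430:475,::-1]
A=cv2.resize(a,None,fx=4.5,fy=4.5,interpolation=cv2.INTER_CUBIC);B=cv2.resize(b,None,fx=8,fy=8,interpolation=cv2.INTER_CUBIC)
H=max(len(A),len(B)); im=np.zeros((H,A.shape[1]+B.shape[1],3),np.uint8); im[:len(A),:A.shape[1]]=A; im[:len(B),A.shape[1]:]=B; cv2.imwrite('pics/box.png',im);print(im.shape,A.shape)
c=load('w7'); o=env.get_obs(); z=.157-.0045
P=ray(c,[(246,10),(387,9)],z); p=np.array([.4937,-.0012]); th=np.radians(-22.5)
for q in P: 
  d=q[:2]-p; print(d[0]*np.cos(th)+d[1]*np.sin(th), d[0]*np.sin(th)-d[1]*np.cos(th))
print(np.degrees(np.arctan2(*(P[0]-P[1])[1::-1]))-90)
```

```text
(585, 788, 3) (585, 428, 3)
0.12320008076479949 -0.032238602445325934
0.12363920315193984 0.030663314013572217
-22.10002091864662
```

View pics/box.png

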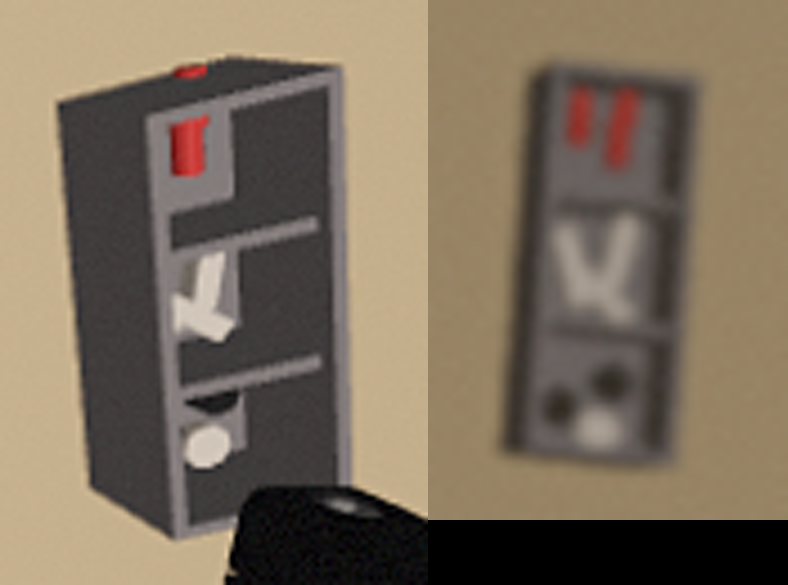

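Run:
```python
from h import *
def f(n,off,s,pts):
    c=load(n); uv=[(off[0]+(x+.5)/s-.5,off[1]+(y+.5)/s-.5) for x,y in pts]; P=ray(c,uv,.04)[:,:2]*1000; print(n,np.round(P,1).tolist(),[round(float(np.linalg.norm(P[i]-P[i-1])),1) for i in range(len(P))]); return P
P=f('w2',(485,130),4.5,[(147,113),(342,66),(353,485),(178,537)])
v=P[0]-P[3]; print('yaw left',np.degrees(np.arctan2(v[1],v[0]))); v=P[1]-P[2]; print('yaw right',np.degrees(np.arctan2(v[1],v[0])));v=P[0]-P[1]; print('short',np.degrees(np.arctan2(v[1],v[0]))-90)
mid=(P[0]+P[1])/2
for a in (-6.5,-7.5): 
  a=np.radians(a); print('center',(mid-66*np.array([np.cos(a),np.sin(a)])))
P=f('top0',(430,200),8,[(124,65),(271,75),(249,465),(95,455)])
print(P.mean(0)); v=P[0]+P[1]-P[2]-P[3]; print(np.degrees(np.arctan2(v[1],v[0])))
```

```text
w2 [[547.2, -294.4], [539.8, -345.3], [413.3, -329.2], [415.8, -278.1]] [132.3, 51.4, 127.4, 51.2]
yaw left -7.080207026130596
yaw right -7.23334113318248
short -8.2964355633152
center [ 477.88798883 -312.39686667]
center [ 478.02837045 -311.25355009]
top0 [[547.6, -292.9], [542.9, -343.7], [412.0, -327.8], [417.2, -275.3]] [131.5, 51.0, 131.8, 52.7]
[ 479.94074919 -309.92983383]
-7.282866346527183
```

Both views agree: the box rim centre is about (0.479,-0.311), yaw -7.3°, size 132x51. The cover centre is 51 mm ahead of the TCP. I'll carry it over.

```bash
python3 -m creep '[{"tx":0,"ty":0,"tz":0,"rx":0,"ry":0,"rz":-3},{"tx":0,"ty":0,"tz":0,"rx":0,"ry":0,"rz":-4},{"tx":0,"ty":0,"tz":0,"rx":0,"ry":0,"rz":-4},{"tx":0,"ty":0,"tz":0,"rx":0,"ry":0,"rz":-3.8},{"tx":-0.002,"ty":0.015,"tz":0,"rx":0,"ry":0,"rz":0},{"tx":-0.002,"ty":0.027,"tz":0,"rx":0,"ry":0,"rz":0},{"tx":-0.002,"ty":0.028,"tz":0,"rx":0,"ry":0,"rz":0},{"tx":-0.002,"ty":0.028,"tz":0,"rx":0,"ry":0,"rz":0},{"tx":-0.002,"ty":0.028,"tz":0,"rx":0,"ry":0,"rz":0},{"tx":-0.002,"ty":0.028,"tz":0,"rx":0,"ry":0,"rz":0},{"tx":-0.002,"ty":0.028,"tz":0.01,"rx":0,"ry":0,"rz":0},{"tx":-0.002,"ty":0.028,"tz":0.01,"rx":0,"ry":0,"rz":0},{"tx":-0.002,"ty":0.028,"tz":0.01,"rx":0,"ry":0,"rz":0},{"tx":-0.002,"ty":0.028,"tz":0.01,"rx":0,"ry":0,"rz":0},{"tx":-0.002,"ty":0.028,"tz":0.01,"rx":0,"ry":0,"rz":0},{"tx":-0.002,"ty":0.016,"tz":0.01,"rx":0,"ry":0,"rz":0},{"tx":0,"ty":0,"tz":0,"rx":0,"ry":0,"rz":0},{"tx":0,"ty":0,"tz":0,"rx":0,"ry":0,"rz":0}]';python3 -c "
from h import *
snap('wrist','w8');snap('scene','s8')
togo(.4285,-.305,.0475,-7.7)"
```

```text
time_s: 12.9
tool_pos: [0.4291, -0.304, 0.0975]
tool_rot: [-180.0, -0.0, -7.7]
force: [0.8, 0.6, -0.6]
grip_width: 0.062
time 13.00 pos [ 0.4294 -0.304   0.0978] rot [ 1.80e+02 -4.00e-02 -7.63e+00] F [ 0.27  0.4  -1.91] w 0.0624
TOGO tx -0.0008 ty 0.0011 tz 0.0503 rz 0.07
```

View pics/w8.png

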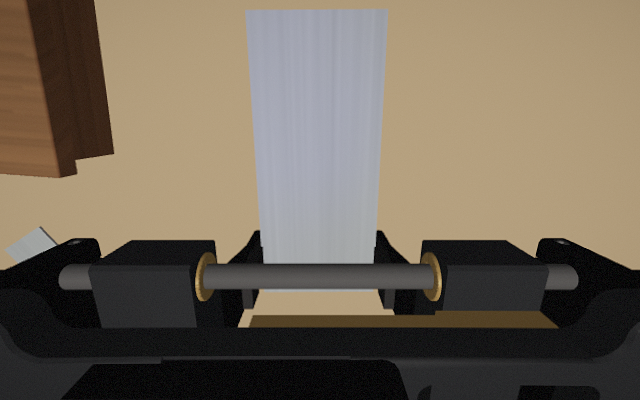

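View pics/s8.png

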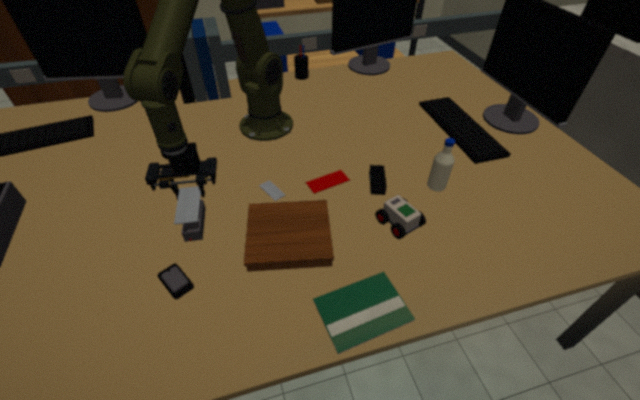

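The plate hides the box in the wrist view, held square at u≈317. In the scene view it hovers over the box at (190,205). Lowering.

```bash
python3 -m creep '[{"tx":-0.0008,"ty":0.001,"tz":0.01,"rx":0,"ry":0,"rz":0},{"tx":0,"ty":0,"tz":0.015,"rx":0,"ry":0,"rz":0},{"tx":0,"ty":0,"tz":0.012,"rx":0,"ry":0,"rz":0},{"tx":0,"ty":0,"tz":0.007,"rx":0,"ry":0,"rz":0},{"tx":0,"ty":0,"tz":0,"rx":0,"ry":0,"rz":0},{"tx":0,"ty":0,"tz":0,"rx":0,"ry":0,"rz":0}]';python3 -c "
from h import *
snap('wrist','w9');snap('scene','s9')
togo(.4285,-.305,.0475,-7.7)"; python3 -m creep '[{"tx":0,"ty":0,"tz":0.002,"rx":0,"ry":0,"rz":0},{"tx":0,"ty":0,"tz":0,"rx":0,"ry":0,"rz":0}]'; python3 -m creep '[{"tx":0,"ty":0,"tz":0.002,"rx":0,"ry":0,"rz":0},{"tx":0,"ty":0,"tz":0,"rx":0,"ry":0,"rz":0}]'
```

```text
time_s: 13.75
tool_pos: [0.428, -0.3062, 0.0536]
tool_rot: [180.0, -0.0, -7.7]
force: [-0.5, -0.9, 0.6]
grip_width: 0.0621
time 13.85 pos [ 0.4281 -0.3063  0.0539] rot [ 1.7996e+02 -5.0000e-02 -7.7300e+00] F [ 0.1   0.24 -0.81] w 0.0620
TOGO tx 0.0002 ty -0.0013 tz 0.0064 rz -0.03
time_s: 14.1
tool_pos: [0.4277, -0.306, 0.0513]
tool_rot: [180.0, 0.0, -7.7]
force: [-0.0, 0.7, -1.4]
grip_width: 0.062
time_s: 14.35
tool_pos: [0.4276, -0.3059, 0.0492]
tool_rot: [-180.0, 0.0, -7.7]
force: [-0.0, -0.3, -1.0]
grip_width: 0.0623
```

```bash
python3 -c "
from h import *
b=load('s9')['pixels'][140:260,130:270,::-1]
cv2.imwrite('pics/s9c.png',cv2.resize(b,None,fx=4.5,fy=4.5,interpolation=cv2.INTER_CUBIC))"
```

```text
(no output)
```

View pics/s9c.png

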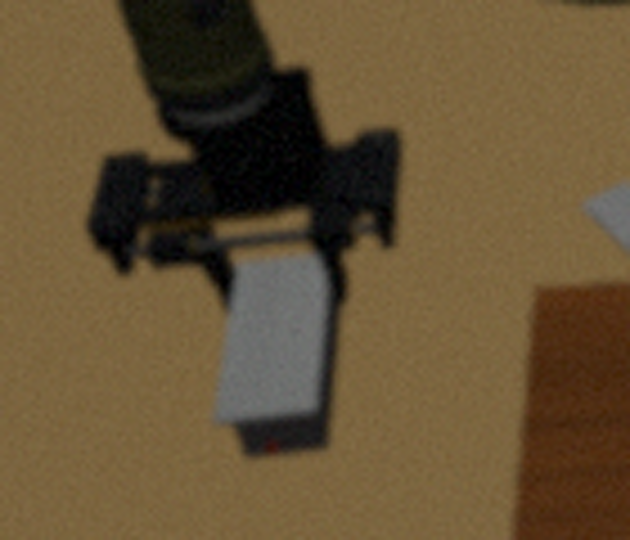

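Run:
```python
from h import *
c=load('s9'); f=lambda p:[(130+(x+.5)/4.5-.5,140+(y+.5)/4.5-.5) for x,y in p]
p=ray(c,f([(217,421),(318,412)]),.0465)*1000; b=ray(c,f([(248,458),(326,448)]),0)*1000
print(p.round(1).tolist(),b.round(1).tolist(), p.mean(0).round(1),b.mean(0).round(1))
a=np.radians(-7.4);u=np.array([np.cos(a),np.sin(a)]); d=(p.mean(0)-b.mean(0))[:2]; print('along (want 6)',d@u,'across',d@[-u[1],u[0]])
```

```text
[[543.7, -351.6, 46.5], [554.1, -289.8, 46.5]] [[538.4, -344.0, 0.0], [544.3, -294.4, 0.0]] [ 548.9 -320.7   46.5] [ 541.4 -319.2    0. ]
along (want 6) 7.64696981533563 across -0.48628026149126335
```

Scene-view cross-check: about 1.6 mm along and 0.5 mm across from centred. Lowering to contact.

```bash
python3 -m creep '[{"tx":-0.001,"ty":-0.0005,"tz":0.0012,"rx":0,"ry":0,"rz":0},{"tx":0,"ty":0,"tz":0,"rx":0,"ry":0,"rz":0}]'; python3 -m creep '[{"tx":0,"ty":0,"tz":0.001,"rx":0,"ry":0,"rz":0},{"tx":0,"ty":0,"tz":0,"rx":0,"ry":0,"rz":0}]'
```

```text
time_s: 14.6
tool_pos: [0.4267, -0.3053, 0.0481]
tool_rot: [-180.0, 0.0, -7.7]
force: [-0.1, -0.7, -0.8]
grip_width: 0.0627
time_s: 14.85
tool_pos: [0.427, -0.3055, 0.0475]
tool_rot: [180.0, -0.0, -7.7]
force: [-1.3, 0.6, 1.8]
grip_width: 0.0626
```

Contact. Releasing and backing up.

```bash
python3 -m creep '[{"tx":0,"ty":0,"tz":0,"rx":0,"ry":0,"rz":0},{"tx":0,"ty":0,"tz":0,"rx":0,"ry":0,"rz":0},{"tx":0,"ty":0,"tz":0,"rx":0,"ry":0,"rz":0},{"tx":0,"ty":0,"tz":0,"rx":0,"ry":0,"rz":0}]' 0.087; python3 -m creep '[{"tx":0,"ty":0,"tz":-0.01,"rx":0,"ry":0,"rz":0},{"tx":0,"ty":0,"tz":-0.03,"rx":0,"ry":0,"rz":0},{"tx":0,"ty":0,"tz":-0.05,"rx":0,"ry":0,"rz":0},{"tx":-0.02,"ty":-0.03,"tz":-0.05,"rx":0,"ry":0,"rz":0},{"tx":0,"ty":-0.05,"tz":-0.02,"rx":0,"ry":0,"rz":0},{"tx":0,"ty":-0.05,"tz":0,"rx":0,"ry":0,"rz":0},{"tx":0,"ty":0,"tz":0,"rx":0,"ry":0,"rz":0}]'
python3 - <<'E'
from h import *
snap('wrist','w10');c=snap('top','t10');s=snap('scene','s10')
A=cv2.resize(c['pixels'][195:270,425:485,::-1],None,fx=6,fy=6,interpolation=cv2.INTER_CUBIC)
B=cv2.resize(s['pixels'][170:250,150:220,::-1],None,fx=6,fy=6,interpolation=cv2.INTER_CUBIC)
H=max(len(A),len(B)); im=np.zeros((H,A.shape[1]+B.shape[1],3),np.uint8); im[:len(A),:A.shape[1]]=A; im[:len(B),A.shape[1]:]=B; cv2.imwrite('pics/p10.png',im);print(A.shape,B.shape)
E
```

```text
time_s: 15.35
tool_pos: [0.4268, -0.3054, 0.047]
tool_rot: [180.0, 0.0, -7.7]
force: [-0.0, 0.4, 0.7]
grip_width: 0.0857
time_s: 16.23
tool_pos: [0.4256, -0.1699, 0.2086]
tool_rot: [180.0, -0.1, -7.3]
force: [0.2, -1.4, 0.5]
grip_width: 0.0872
(450, 360, 3) (480, 420, 3)
```

View pics/w10.png

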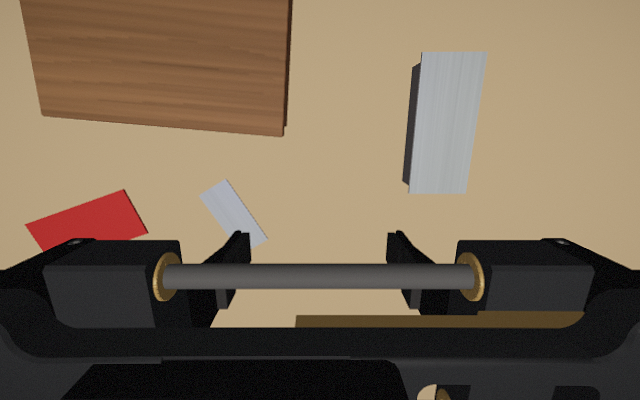

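View pics/p10.png

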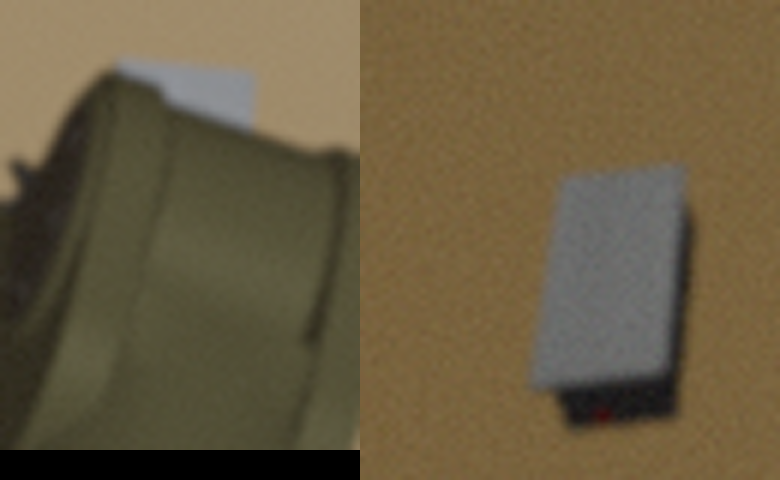

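The cover lies flat on the box. Measuring the cover in w10 and the box's lower edge in s10.

Run:
```python
from h import *
c=load('w10'); im=np.ascontiguousarray(c['pixels'][:,:,::-1]);hsv=cv2.cvtColor(im,cv2.COLOR_BGR2HSV)
m=((hsv[...,1]<40)&(hsv[...,2]>110)).astype(np.uint8)*255; m[:,:380]=0; m[230:]=0;m[:,520:]=0
cs,_=cv2.findContours(m,cv2.RETR_EXTERNAL,cv2.CHAIN_APPROX_NONE);k=max(cs,key=cv2.contourArea)
P=ray(c,k.reshape(-1,2),.043)[:,:2]*1000; r=cv2.minAreaRect(P.astype(np.float32)); print(r)
cv2.imwrite('pics/w10c.png',cv2.resize(im[30:220,380:510],None,fx=3.1,fy=3.1,interpolation=cv2.INTER_CUBIC))
s=load('s10'); f=lambda p:[(150+(x-360+.5)/6-.5,170+(y+.5)/6-.5) for x,y in p]
p=ray(s,f([(531,389),(672,374),(684,166),(563,178)]),.043)*1000; b=ray(s,f([(570,430),(675,415)]),0)*1000
print(p.mean(0),p.round(1).tolist(),b.round(1).tolist())
a=np.radians(-7.4);u=np.array([np.cos(a),np.sin(a)]); d=(p[:2].mean(0)-b.mean(0))[:2]; print('along (want 6)',d@u,'across',d@[-u[1],u[0]])
```

```text
((478.3409118652344, -312.0581359863281), (64.93738555908203, 144.28173828125), 82.68134307861328)
[ 478.28353135 -311.10081903   43.        ] [[545.4, -351.8, 43.0], [554.8, -287.0, 43.0], [410.8, -272.2, 43.0], [402.1, -333.4, 43.0]] [[537.8, -344.4, 0.0], [542.7, -294.2, 0.0]]
along (want 6) 9.784475075047565 across 1.1982373742112669
```

View pics/w10c.png

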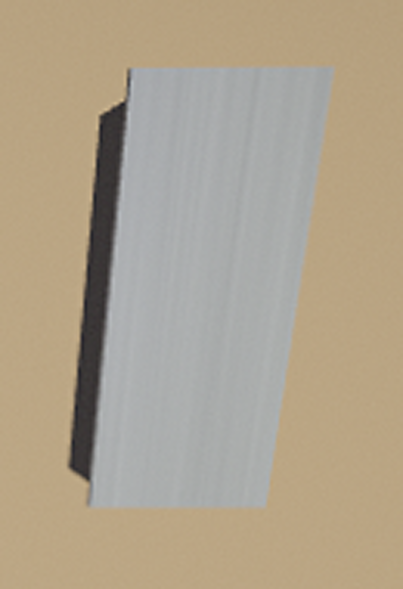

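Run:
```python
from h import *
c=load('w10'); b=ray(c,[(380+(x+.5)/3.1-.5,30+(y+.5)/3.1-.5) for x,y in [(100,117),(69,468)]],0)[:,:2]*1000
a=np.radians(-7.32);u=np.array([np.cos(a),np.sin(a)]);n=np.array([-u[1],u[0]])
print(b,np.linalg.norm(b[0]-b[1])); ctr=b.mean(0)-26*n; print(ctr, 'cover in box',(np.array([478.3,-312.1])-ctr)@u,(np.array([478.3,-312.1])-ctr)@n)
d=load('top0'); im=np.ascontiguousarray(d['pixels'][:,:,::-1])
cv2.imwrite('pics/case0.png',cv2.resize(im[210:280,195:255],None,fx=8,fy=8,interpolation=cv2.INTER_CUBIC))
togo(.4662,.2968,.2,160.5)
```

```text
[[ 546.37044884 -293.54776546]
 [ 415.60980055 -276.7686706 ]] 131.8327924504954
[ 477.67744292 -310.94631877] cover in box 0.7644747486781468 -1.0649582440886063
time 16.38 pos [ 0.4243 -0.1748  0.2075] rot [ 1.7994e+02 -2.0000e-02 -7.7800e+00] F [-0.19 -0.64 -0.38] w 0.0873
TOGO tx -0.0223 ty -0.4729 tz 0.0075 rz -168.28
```

View pics/case0.png

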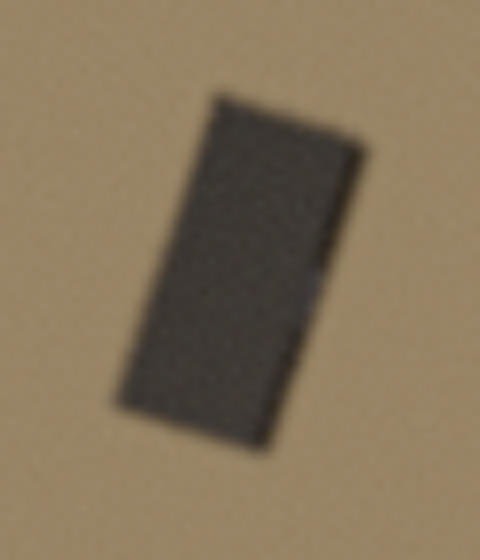

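Cover is within about 1 mm of centred on the box, from two checks. On to the case; I'll look at it with the wrist camera first.

```bash
python3 -m creep '[{"tx":-0.008,"ty":-0.04,"tz":0,"rx":0,"ry":0,"rz":0},{"tx":-0.008,"ty":-0.045,"tz":0,"rx":0,"ry":0,"rz":0},{"tx":-0.008,"ty":-0.045,"tz":0,"rx":0,"ry":0,"rz":0},{"tx":-0.008,"ty":-0.045,"tz":0,"rx":0,"ry":0,"rz":0},{"tx":-0.008,"ty":-0.045,"tz":0,"rx":0,"ry":0,"rz":0},{"tx":-0.008,"ty":-0.045,"tz":0,"rx":0,"ry":0,"rz":0},{"tx":-0.008,"ty":-0.045,"tz":0,"rx":0,"ry":0,"rz":0},{"tx":-0.008,"ty":-0.045,"tz":0,"rx":0,"ry":0,"rz":0},{"tx":-0.008,"ty":-0.045,"tz":0,"rx":0,"ry":0,"rz":0},{"tx":-0.008,"ty":-0.045,"tz":0,"rx":0,"ry":0,"rz":0},{"tx":0,"ty":0,"tz":0,"rx":0,"ry":0,"rz":0}]' 0.087 30;python3 -c "
from h import *
snap('wrist','w11'); snap('top','t11')
togo(.4662,.2968,.2,-19.5); print(env.get_obs()['qpos'])"
```

```text
time_s: 17.75
tool_pos: [0.4048, 0.2806, 0.2072]
tool_rot: [-179.8, 0.1, -7.5]
force: [-0.4, -0.1, -0.4]
grip_width: 0.0874
time 17.85 pos [0.4057 0.2767 0.2067] rot [ 1.7998e+02  8.0000e-02 -7.8000e+00] F [ 0.09 -0.3  -0.48] w 0.0868
TOGO tx 0.0572 ty -0.0281 tz 0.0067 rz 11.70
[  21.43758839    4.38311848  -60.29887842  106.60198332    3.97025546
   71.32917121 -137.865305  ]
```

View pics/w11.png

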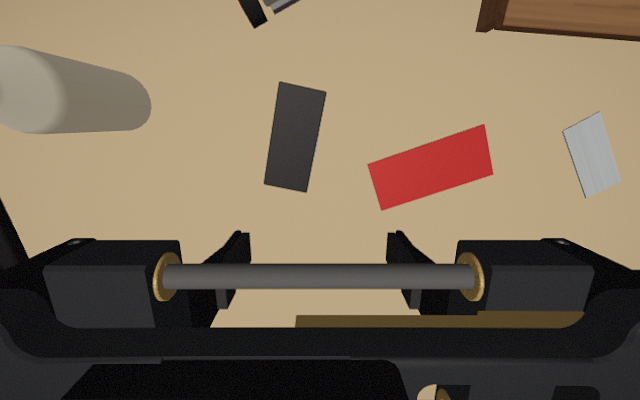

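Run:
```python
from h import *
c=load('w11'); im=np.ascontiguousarray(c['pixels'][:,:,::-1])
cv2.imwrite('pics/w11c.png',cv2.resize(im[65:215,240:350],None,fx=4,fy=4,interpolation=cv2.INTER_CUBIC))
```

```text
(no output)
```

View pics/w11c.png

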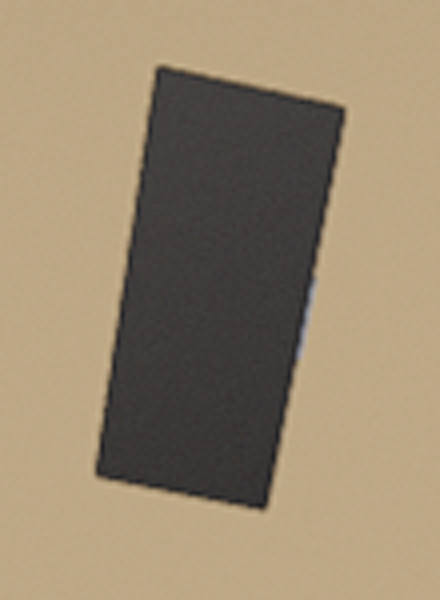

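The enlarged crop shows the case top, with the steel latch on its right long side at (308,320) in the crop. Measuring it at z = 0.04.

Run:
```python
from h import *
c=load('w11'); print('cam',-c['R'].T@c['t'])
P=ray(c,[(240+(x+.5)/4-.5,65+(y+.5)/4-.5) for x,y in [(157,67),(346,108),(266,509),(95,475)]],.04)[:,:2]*1000
print(P.round(1).tolist(),[round(float(np.linalg.norm(P[i]-P[i-1])),1) for i in range(4)],P.mean(0)); v=P[0]+P[1]-P[2]-P[3]; print(np.degrees(np.arctan2(v[1],v[0])))
```

```text
cam [0.47998739 0.27064689 0.34544136]
[[523.7, 306.1], [507.8, 259.5], [405.0, 295.0], [421.1, 341.6]] [108.6, 49.3, 108.7, 49.2] [464.41071756 300.55114087]
-19.06680800213267
```

Case centre (0.464,0.3005), yaw -19.1°, size 109x49, which fits. The last joint is at -138° and would near its limit, so I'll use the equivalent half-turned grasp at yaw 160.9°.

```bash
python3 -m creep '[{"tx":0,"ty":0,"tz":0,"rx":0,"ry":0,"rz":-10.5},{"tx":0,"ty":0,"tz":0,"rx":0,"ry":0,"rz":-10.5},{"tx":0,"ty":0,"tz":0,"rx":0,"ry":0,"rz":-10.5},{"tx":0,"ty":0,"tz":0,"rx":0,"ry":0,"rz":-10.5},{"tx":0,"ty":0,"tz":0,"rx":0,"ry":0,"rz":-10.5},{"tx":0,"ty":0,"tz":0,"rx":0,"ry":0,"rz":-10.5},{"tx":0,"ty":0,"tz":0,"rx":0,"ry":0,"rz":-10.5},{"tx":0,"ty":0,"tz":0,"rx":0,"ry":0,"rz":-10.5},{"tx":0,"ty":0,"tz":0,"rx":0,"ry":0,"rz":-10.5},{"tx":0,"ty":0,"tz":0,"rx":0,"ry":0,"rz":-10.5},{"tx":0,"ty":0,"tz":0,"rx":0,"ry":0,"rz":-10.5},{"tx":0,"ty":0,"tz":0,"rx":0,"ry":0,"rz":-10.5},{"tx":0,"ty":0,"tz":0,"rx":0,"ry":0,"rz":-10.5},{"tx":0,"ty":0,"tz":0,"rx":0,"ry":0,"rz":-10.5},{"tx":0,"ty":0,"tz":0,"rx":0,"ry":0,"rz":-10.5},{"tx":0,"ty":0,"tz":0,"rx":0,"ry":0,"rz":-10.5},{"tx":0,"ty":0,"tz":0,"rx":0,"ry":0,"rz":-0.7},{"tx":0,"ty":0,"tz":0,"rx":0,"ry":0,"rz":0}]';python3 -c "
from h import *
togo(.4644,.3005,.03,160.9); print(env.get_obs()['qpos'])"
```

```text
time_s: 20.1
tool_pos: [0.4056, 0.2766, 0.2069]
tool_rot: [-179.9, 0.0, 160.7]
force: [0.5, 0.9, -0.4]
grip_width: 0.0868
time 20.10 pos [0.4056 0.2766 0.2069] rot [-1.7995e+02  2.0000e-02  1.6068e+02] F [ 0.51  0.88 -0.4 ] w 0.0868
TOGO tx -0.0475 ty 0.0420 tz 0.1769 rz -0.22
[ 34.63578387   7.97302075 -75.61556568 106.43768007   8.18123376
  71.78107088  27.25736655]
```

q3 is at -75.6° against a limit of -79.2°, so I'll step cautiously and watch it.

```bash
python3 -m creep '[{"tx":-0.024,"ty":0.021,"tz":0,"rx":0,"ry":0,"rz":-0.2},{"tx":0,"ty":0,"tz":0,"rx":0,"ry":0,"rz":0}]';python3 -c "
from h import *
togo(.4644,.3005,.03,160.9); print(env.get_obs()['qpos'])"
```

```text
time_s: 20.35
tool_pos: [0.436, 0.2896, 0.2062]
tool_rot: [179.9, -0.2, 161.0]
force: [-0.4, 0.1, -0.1]
grip_width: 0.0867
time 20.35 pos [0.436  0.2896 0.2062] rot [179.92  -0.2  160.98] F [-0.42  0.08 -0.12] w 0.0867
TOGO tx -0.0233 ty 0.0195 tz 0.1762 rz 0.08
[ 27.87771444  15.88580713 -72.70227377 102.39711914  15.60049107
  73.3866874   22.22558383]
```

```bash
python3 -c "
from h import *
c=load('top0'); print(ray(c,[(155,218)],.02),ray(c,[(137,214)],.19), ray(c,[(216,192),(245,183),(240,192)],.03))"; python3 -m creep '[{"tx":-0.012,"ty":0.01,"tz":0,"rx":0,"ry":0,"rz":0},{"tx":-0.0113,"ty":0.0095,"tz":0,"rx":0,"ry":0,"rz":0},{"tx":0,"ty":0,"tz":0,"rx":0,"ry":0,"rz":0},{"tx":0,"ty":0,"tz":0,"rx":0,"ry":0,"rz":0}]';python3 -c "
from h import *
togo(.4644,.3005,.034,160.9); print(env.get_obs()['qpos']); snap('wrist','w12')"
```

```text
[[0.54188676 0.49184031 0.02      ]] [[0.530641   0.48582397 0.19      ]] [[0.60720036 0.32196432 0.03      ]
 [0.62972723 0.24330128 0.03      ]
 [0.60548387 0.25693742 0.03      ]]
time_s: 20.85
tool_pos: [0.462, 0.3007, 0.2072]
tool_rot: [-180.0, -0.0, 161.2]
force: [0.5, 0.5, 0.3]
grip_width: 0.0872
time 20.85 pos [0.462  0.3007 0.2072] rot [-179.95   -0.    161.17] F [0.54 0.47 0.31] w 0.0872
TOGO tx -0.0023 ty 0.0006 tz 0.1732 rz 0.27
[ 22.76033962  20.26566386 -69.70303412  98.73664156  19.68282754
  74.90209078  20.10723673]
```

View pics/w12.png

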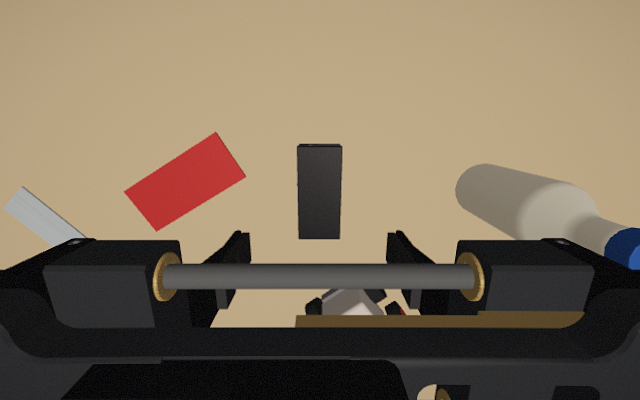

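Run:
```python
from h import *
c=load('w12'); im=np.ascontiguousarray(c['pixels'][:,:,::-1]); print(-c['R'].T@c['t'])
cv2.imwrite('pics/w12c.png',cv2.resize(im[130:250,270:370],None,fx=4.5,fy=4.5,interpolation=cv2.INTER_CUBIC))
P=ray(c,[(297,146),(342,146),(340.5,239),(298,239)],.04)[:,:2]*1000
print(P.round(1).tolist(),[round(float(np.linalg.norm(P[i]-P[i-1])),1) for i in range(4)],P.mean(0));v=P[0]+P[1]-P[2]-P[3]; print(np.degrees(np.arctan2(v[1],v[0])))
```

```text
[0.3892143  0.325911   0.34554539]
[[405.0, 295.8], [420.8, 342.1], [524.7, 307.7], [508.4, 259.5]] [109.5, 48.9, 109.5, 50.9] [464.70991531 301.25791206]
161.14532170371254
```

View pics/w12c.png

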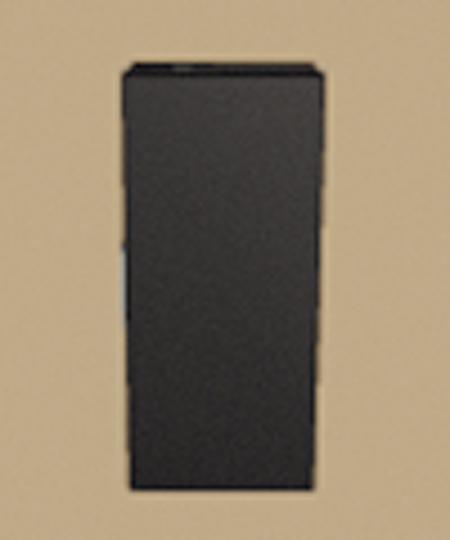

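Consistent: centre (0.4646,0.301), and the fingers are in line with it. Descending and gripping.

```bash
python3 -m creep '[{"tx":-0.0025,"ty":0,"tz":0.03,"rx":0,"ry":0,"rz":0.1},{"tx":0,"ty":0,"tz":0.04,"rx":0,"ry":0,"rz":0},{"tx":0,"ty":0,"tz":0.04,"rx":0,"ry":0,"rz":0},{"tx":0,"ty":0,"tz":0.03,"rx":0,"ry":0,"rz":0},{"tx":0,"ty":0,"tz":0.02,"rx":0,"ry":0,"rz":0},{"tx":0,"ty":0,"tz":0.013,"rx":0,"ry":0,"rz":0},{"tx":0,"ty":0,"tz":0,"rx":0,"ry":0,"rz":0},{"tx":0,"ty":0,"tz":0,"rx":0,"ry":0,"rz":0}]';python3 -c "
from h import *
togo(.4646,.301,.034,160.9); print(env.get_obs()['qpos'])"
```

```text
time_s: 21.9
tool_pos: [0.4659, 0.3005, 0.0351]
tool_rot: [179.9, 0.1, 161.1]
force: [0.3, 0.5, -0.1]
grip_width: 0.087
time 21.90 pos [0.4659 0.3005 0.0351] rot [1.7993e+02 6.0000e-02 1.6107e+02] F [ 0.27  0.47 -0.06] w 0.0870
TOGO tx 0.0014 ty 0.0000 tz 0.0011 rz 0.17
[ 13.4236958   31.81451728 -59.5188609  107.72428125  32.01922133
  59.03060612  11.40752091]
```

```bash
python3 -m creep '[{"tx":0.001,"ty":0,"tz":0,"rx":0,"ry":0,"rz":0},{"tx":0,"ty":0,"tz":0,"rx":0,"ry":0,"rz":0},{"tx":0,"ty":0,"tz":0,"rx":0,"ry":0,"rz":0},{"tx":0,"ty":0,"tz":0,"rx":0,"ry":0,"rz":0},{"tx":0,"ty":0,"tz":0,"rx":0,"ry":0,"rz":0},{"tx":0,"ty":0,"tz":0,"rx":0,"ry":0,"rz":0}]' 0.035 35;python3 -m creep '[{"tx":0,"ty":0,"tz":-0.01,"rx":0,"ry":0,"rz":0},{"tx":0,"ty":0,"tz":-0.03,"rx":0,"ry":0,"rz":0},{"tx":0,"ty":0,"tz":-0.03,"rx":0,"ry":0,"rz":0},{"tx":0,"ty":0,"tz":-0.03,"rx":0,"ry":0,"rz":0},{"tx":0,"ty":0,"tz":-0.03,"rx":0,"ry":0,"rz":0},{"tx":0,"ty":0,"tz":0,"rx":0,"ry":0,"rz":0},{"tx":0,"ty":0,"tz":0,"rx":0,"ry":0,"rz":0}]';python3 -c "
from h import *
togo(.4785,-.312,.077,172.7); print(env.get_obs()['qpos']);snap('wrist','w13')"
```

```text
time_s: 22.65
tool_pos: [0.4644, 0.3004, 0.0341]
tool_rot: [180.0, 0.0, 161.1]
force: [0.6, 0.9, 0.3]
grip_width: 0.0502
time_s: 23.52
tool_pos: [0.464, 0.2997, 0.1633]
tool_rot: [-179.9, -0.0, 161.1]
force: [-0.6, 0.6, -2.3]
grip_width: 0.0497
time 23.52 pos [0.464  0.2997 0.1633] rot [-1.7992e+02 -2.0000e-02  1.6106e+02] F [-0.56  0.58 -2.31] w 0.0497
TOGO tx -0.2123 ty -0.5739 tz 0.0863 rz -11.64
[ 20.7226912   22.94253039 -67.5933564  101.57238624  22.44704693
  70.79229148  18.13406352]
```

View pics/w13.png

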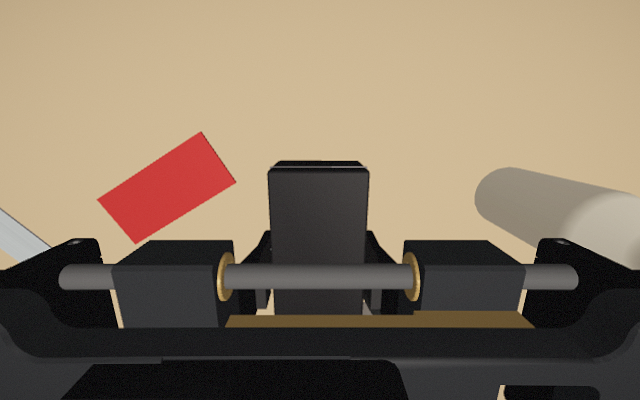

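The case is held centrally and the opening reads 50 mm. Turning it to the cover's yaw and carrying it across.

```bash
python3 -c "
from h import *
c=load('w13'); P=ray(c,[(269,171),(368,170)],.1692)[:,:2]*1000; p=np.array([464,299.9]);th=np.radians(161.06);u=np.array([np.cos(th),np.sin(th)]);n=np.array([np.sin(th),-np.cos(th)])
print((P-p)@u,(P-p)@n)"; python3 -m creep '[{"tx":0,"ty":0,"tz":0,"rx":0,"ry":0,"rz":-3.8},{"tx":0,"ty":0,"tz":0,"rx":0,"ry":0,"rz":-4},{"tx":0,"ty":0,"tz":0,"rx":0,"ry":0,"rz":-3.8},{"tx":-0.005,"ty":-0.015,"tz":0,"rx":0,"ry":0,"rz":0},{"tx":-0.005,"ty":-0.03,"tz":0,"rx":0,"ry":0,"rz":0},{"tx":-0.005,"ty":-0.04,"tz":0,"rx":0,"ry":0,"rz":0},{"tx":-0.005,"ty":-0.04,"tz":0,"rx":0,"ry":0,"rz":0},{"tx":-0.005,"ty":-0.04,"tz":0,"rx":0,"ry":0,"rz":0},{"tx":-0.005,"ty":-0.04,"tz":0,"rx":0,"ry":0,"rz":0},{"tx":-0.005,"ty":-0.04,"tz":0,"rx":0,"ry":0,"rz":0},{"tx":-0.005,"ty":-0.04,"tz":0,"rx":0,"ry":0,"rz":0},{"tx":-0.005,"ty":-0.04,"tz":0,"rx":0,"ry":0,"rz":0},{"tx":-0.005,"ty":-0.04,"tz":0,"rx":0,"ry":0,"rz":0}]';python3 -c "
from h import *
togo(.4785,-.312,.077,172.7); print(env.get_obs()['qpos'])"
```

```text
[54.40161962 54.9519202 ] [-23.70526666  24.15948078]
time_s: 25.2
tool_pos: [0.4664, -0.0694, 0.1632]
tool_rot: [-180.0, -0.1, 172.7]
force: [1.0, 0.9, -1.5]
grip_width: 0.05
time 25.20 pos [ 0.4664 -0.0694  0.1632] rot [-1.7998e+02 -8.0000e-02  1.7266e+02] F [ 1.01  0.89 -1.55] w 0.0500
TOGO tx -0.0430 ty -0.2390 tz 0.0862 rz -0.04
[ 76.10410657   6.53691783 -73.07869126 111.93622481   6.83946696
  66.38962704  83.03104347]
```

```bash
python3 -m creep '[{"tx":-0.006,"ty":-0.035,"tz":0,"rx":0,"ry":0,"rz":0},{"tx":-0.006,"ty":-0.035,"tz":0,"rx":0,"ry":0,"rz":0},{"tx":-0.006,"ty":-0.035,"tz":0,"rx":0,"ry":0,"rz":0}]';python3 -c "
from h import *
togo(.4785,-.312,.077,172.7); print(env.get_obs()['qpos'])"
```

```text
time_s: 25.58
tool_pos: [0.471, -0.1754, 0.163]
tool_rot: [180.0, -0.1, 172.7]
force: [-0.5, 0.1, -0.9]
grip_width: 0.0497
time 25.57 pos [ 0.471  -0.1754  0.163 ] rot [ 1.7996e+02 -1.1000e-01  1.7267e+02] F [-0.52  0.1  -0.94] w 0.0497
TOGO tx -0.0249 ty -0.1345 tz 0.0860 rz -0.03
[ 79.47352738  12.88378092 -67.7125091  108.10609505  12.86382963
  67.56504936  89.94678279]
```

```bash
python3 -m creep '[{"tx":-0.006,"ty":-0.035,"tz":0,"rx":0,"ry":0,"rz":0},{"tx":-0.006,"ty":-0.035,"tz":0,"rx":0,"ry":0,"rz":0},{"tx":-0.006,"ty":-0.035,"tz":0,"rx":0,"ry":0,"rz":0},{"tx":-0.005,"ty":-0.02,"tz":0.01,"rx":0,"ry":0,"rz":0},{"tx":-0.002,"ty":-0.0095,"tz":0.02,"rx":0,"ry":0,"rz":0},{"tx":0,"ty":0,"tz":0.02,"rx":0,"ry":0,"rz":0},{"tx":0,"ty":0,"tz":0,"rx":0,"ry":0,"rz":0},{"tx":0,"ty":0,"tz":0,"rx":0,"ry":0,"rz":0}]';python3 -c "
from h import *
snap('wrist','w14');snap('scene','s14')
togo(.4785,-.312,.077,172.7); print(env.get_obs()['qpos'])"
```

```text
time_s: 26.58
tool_pos: [0.4799, -0.3099, 0.1143]
tool_rot: [180.0, 0.0, 172.8]
force: [0.2, -0.2, -0.9]
grip_width: 0.05
time 26.68 pos [ 0.4802 -0.3106  0.115 ] rot [-1.7995e+02  7.0000e-02  1.7274e+02] F [-0.31  0.18 -2.92] w 0.0502
TOGO tx 0.0015 ty -0.0016 tz 0.0380 rz 0.04
[ 78.47384683  25.71964587 -58.78986664 101.91549085  24.01572002
  65.97269107  94.87835941]
```

View pics/w14.png

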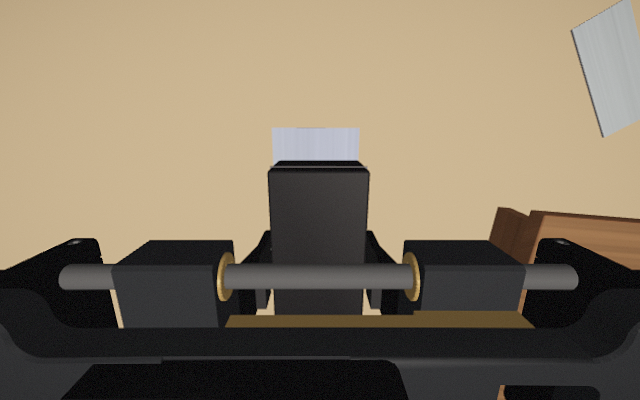

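The cover's near end is visible squarely beyond the case at (272..360,128). Computing the offset.

```bash
python3 -c "
from h import *
c=load('w14'); o=env.get_obs(); P=ray(c,[(272.5,128),(360,128)],.043)[:,:2]*1000; p=np.array([480.2,-310.6]);th=np.radians(172.74);u=np.array([np.cos(th),np.sin(th)]);n=np.array([np.sin(th),-np.cos(th)])
print((P-p)@u,(P-p)@n, P)
v=P[0]-P[1];print(np.degrees(np.arctan2(v[1],v[0])))"
```

```text
[73.35061623 73.45377121] [-32.47172506  31.68386733] [[ 403.33392212 -333.54192451]
 [ 411.33907138 -269.88763746]]
-97.16787490154867
```

```bash
python3 -m creep '[{"tx":0.0014,"ty":-0.0008,"tz":0.012,"rx":0,"ry":0,"rz":0},{"tx":0,"ty":0,"tz":0.012,"rx":0,"ry":0,"rz":0},{"tx":0,"ty":0,"tz":0.008,"rx":0,"ry":0,"rz":0},{"tx":0,"ty":0,"tz":0.003,"rx":0,"ry":0,"rz":0},{"tx":0,"ty":0,"tz":0,"rx":0,"ry":0,"rz":0},{"tx":0,"ty":0,"tz":0,"rx":0,"ry":0,"rz":0}]';python3 -m creep '[{"tx":0,"ty":0,"tz":0.0015,"rx":0,"ry":0,"rz":0},{"tx":0,"ty":0,"tz":0,"rx":0,"ry":0,"rz":0}]';python3 -c "
from h import *
togo(.4788,-.3122,.077,172.7)"
```

```text
time_s: 27.42
tool_pos: [0.4783, -0.3118, 0.0795]
tool_rot: [-180.0, 0.0, 172.7]
force: [0.4, 0.1, -2.3]
grip_width: 0.0499
time_s: 27.68
tool_pos: [0.478, -0.3117, 0.0777]
tool_rot: [-180.0, -0.0, 172.7]
force: [-0.1, -0.6, -1.4]
grip_width: 0.05
time 27.68 pos [ 0.478  -0.3117  0.0777] rot [-179.99   -0.    172.67] F [-0.11 -0.63 -1.39] w 0.0500
TOGO tx -0.0009 ty -0.0003 tz 0.0007 rz -0.03
```

```bash
python3 -m creep '[{"tx":0,"ty":0,"tz":0.0008,"rx":0,"ry":0,"rz":0},{"tx":0,"ty":0,"tz":0,"rx":0,"ry":0,"rz":0}]';python3 -m creep '[{"tx":0,"ty":0,"tz":0.0005,"rx":0,"ry":0,"rz":0},{"tx":0,"ty":0,"tz":0,"rx":0,"ry":0,"rz":0}]'
```

```text
time_s: 27.92
tool_pos: [0.4781, -0.3118, 0.0771]
tool_rot: [-180.0, 0.0, 172.7]
force: [-0.6, -0.2, 0.3]
grip_width: 0.0497
time_s: 28.18
tool_pos: [0.4781, -0.3118, 0.0771]
tool_rot: [-180.0, -0.0, 172.7]
force: [-2.6, 0.2, 5.3]
grip_width: 0.05
```

Contact. Releasing and lifting straight up.

```bash
python3 -m creep '[{"tx":0,"ty":0,"tz":-0.0005,"rx":0,"ry":0,"rz":0},{"tx":0,"ty":0,"tz":0,"rx":0,"ry":0,"rz":0},{"tx":0,"ty":0,"tz":0,"rx":0,"ry":0,"rz":0},{"tx":0,"ty":0,"tz":0,"rx":0,"ry":0,"rz":0},{"tx":0,"ty":0,"tz":0,"rx":0,"ry":0,"rz":0}]' 0.087;python3 -m creep '[{"tx":0,"ty":0,"tz":-0.01,"rx":0,"ry":0,"rz":0},{"tx":0,"ty":0,"tz":-0.03,"rx":0,"ry":0,"rz":0},{"tx":0,"ty":0,"tz":-0.05,"rx":0,"ry":0,"rz":0},{"tx":0,"ty":0,"tz":-0.05,"rx":0,"ry":0,"rz":0},{"tx":0,"ty":0.03,"tz":-0.02,"rx":0,"ry":0,"rz":0},{"tx":0,"ty":0.05,"tz":0,"rx":0,"ry":0,"rz":0},{"tx":0,"ty":0.05,"tz":0,"rx":0,"ry":0,"rz":0},{"tx":0,"ty":0.05,"tz":0,"rx":0,"ry":0,"rz":0},{"tx":0,"ty":0,"tz":0,"rx":0,"ry":0,"rz":0},{"tx":0,"ty":0,"tz":0,"rx":0,"ry":0,"rz":0}]';python3 -c "
from h import *
snap('wrist','w15');snap('scene','s15');snap('top','t15')
c=load('w15'); 
print(env.get_obs()['force'])"
```

```text
time_s: 28.8
tool_pos: [0.478, -0.3117, 0.0768]
tool_rot: [-180.0, 0.0, 172.7]
force: [-0.1, -0.2, -0.9]
grip_width: 0.085
time_s: 30.05
tool_pos: [0.501, -0.1335, 0.2373]
tool_rot: [-179.9, 0.0, 172.7]
force: [0.4, -1.6, 0.3]
grip_width: 0.0868
[-0.22758142  0.00834388  0.57323035]
```

View pics/w15.png

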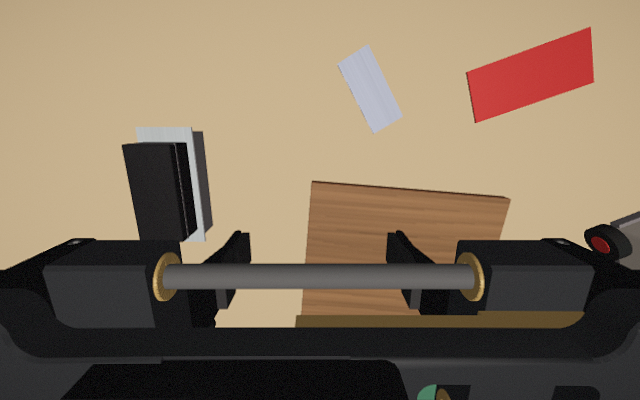

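View pics/s15.png

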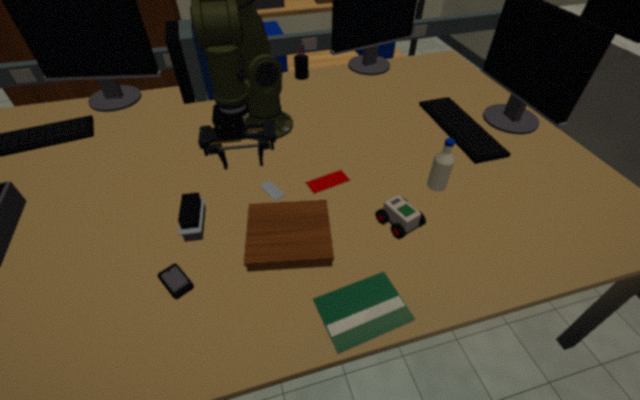

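View pics/t15.png

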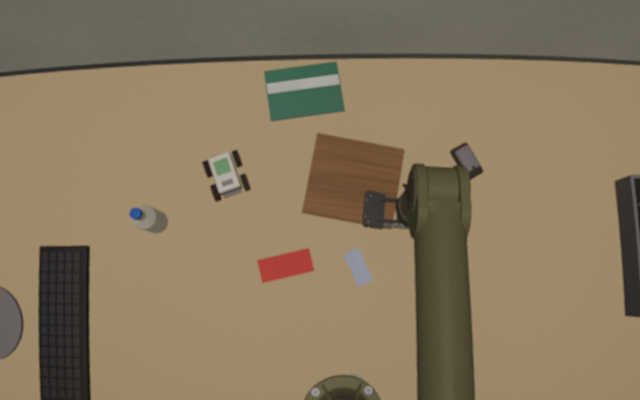

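The stack stands at (165,185) in the wrist view, upright. Bystanders are unmoved. One enlarged check.

```bash
python3 -c "
from h import *
b=load('w15')['pixels'][110:260,105:225,::-1]; cv2.imwrite('pics/w15c.png',cv2.resize(b,None,fx=4,fy=4,interpolation=cv2.INTER_CUBIC))"
```

```text
(no output)
```

View pics/w15c.png

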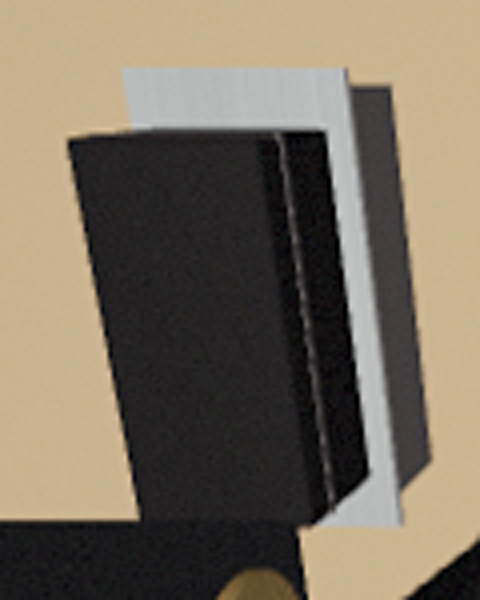

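Run:
```python
from h import *
c=load('w15'); f=lambda p:[(105+(x+.5)/4-.5,110+(y+.5)/4-.5) for x,y in p]
cv=ray(c,f([(345,68),(402,525),(122,69)]),.043)[:,:2]*1000
ca=ray(c,f([(326,131),(370,475)]),.043)[:,:2]*1000
bx=ray(c,f([(391,87),(432,462)]),0)[:,:2]*1000
for n,P in(('cover',cv),('case',ca),('box',bx)): v=P[1]-P[0]; print(n,P.round(1).tolist(),np.linalg.norm(v),np.degrees(np.arctan2(v[1],v[0])))
for n,P,h in(('cover',cv,32),('case',ca,25),('box',bx,26)):
    v=P[1]-P[0]; v/=np.linalg.norm(v); q=(P[0]+P[1])/2+h*np.array([v[1],-v[0]]); print(n,q)
```

```text
cover [[411.0, -270.9], [553.7, -289.0], [403.3, -334.8]] 143.89365369636224 -7.213450639733256
case [[427.7, -281.0], [535.3, -295.0]] 108.51833339958534 -7.415498041683728
box [[416.9, -276.5], [547.5, -293.7]] 131.72809778280453 -7.499323050398103
cover [ 478.31325249 -311.66721203]
case [ 478.29540468 -312.78403091]
box [ 478.83870696 -310.9119609 ]
```

All three centres agree within about 2 mm and the yaws within 0.3°. The robot is clear, so I'm handing in.

```bash
python3 -c "
from h import *
env.sign_off()"
```

```text
the job is handed in; nothing more can be done
```

The job is done and handed in at about 30 s of the 72 s. I slid the cover about 46 mm past the riser's front edge, gripped it by its long edges and laid it on the parts box. I then set the case on top with a half-turned grasp.

**Last checks (wrist camera):**

| Item | Centre (mm) | Yaw |
|---|---|---|
| Parts box | (478.8, -310.9) | -7.5° |
| Cover | (478.3, -311.7) | -7.2° |
| Case | (478.3, -312.8) | -7.4° |

- **Tolerances:** The cover is about 1 mm off the box centre and the case about 1 mm off the cover centre. Both are well inside the 8 and 10 mm limits.
- **Bystanders and arm:** The mouse, rover and bottle look unmoved in the pictures. The gripper was clear of everything with no load on the wrist.
- **Disagreement:** An earlier check with the coarser scene camera put the cover about 4 mm off along the box. I took the wrist camera's 1 mm as correct because its sizes matched the real ones.
- **Refused move:** The first move call was refused because it left out some of the row's numbers, and nothing moved.

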